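# Load the parts cleaner and hold its run plunger at half travel

## Task

Tip all five brass spacers from the scoop tray into the basin of the parts cleaner and stand the empty tray flat on the bench again, let go. Then, with the fingers, press the run control's plunger down to half its 24 mm travel (within 4 mm; never push it to its stop, which trips the cleaner) and finish while still holding it there. Leave the bit case, screwdriver and bottle where they are.

Things in the scene. Friction and masses are not known exactly. Their poses are not given: they have to be found in the camera images.
- tray_grip (a point): Grip point of a loose aluminium scoop tray: centre of the free part of its upright grip plate, 10 mm thick (tray x), 36 mm wide (y), top edge 80 mm above the tray's underside; this point is 60 mm above it. Axes are the tray's: z up, +x from the tray's middle to the plate (at the start within 0.5 rad of straight away from the robot).
- tray: The same tray (0.13 to 0.23 kg), same axes; origin at the centre of its underside, 65 mm to -x of and 60 mm below the grip point. 140 mm long (x), 100 mm wide (y), floor 4 mm thick, side and rear walls 25 mm high and 4 mm thick. Its -x end has no wall, things slide out there; that edge is 70 mm from the origin, 135 mm from the grip point.
- basin (a point): Centre of the inner floor of the open square steel basin of the parts cleaner, a fixed white box with a grey base, 190 x 190 mm and 110 mm high. The basin is 154 x 154 mm inside and 75 mm deep: its floor is 35 mm above the bench, its rim 110 mm. x and y run along its sides, z up. It stands to the left or to the right of the tray.
- plunger_top (a point): Centre of the top face of the round black cap (44 mm across) of the run control's plunger, 77 mm above the bench when released; z up. It moves straight down when pressed and springs back. Its fixed grey housing is 110 x 90 mm and 40 mm high, on the other side of the tray from the cleaner.
- plunger (a joint): How far the plunger is pressed down, m: 0 released, 0.024 hard against its stop. The spring takes about 3 N to start, 9 N at half travel (0.012) and 15 N at the stop.
- bitcase: Bystander: grey screwdriver-bit case 75 x 130 x 28 mm; origin under its centre.
- driver: Bystander: screwdriver 170 mm long lying on the bench.
- solvent: Bystander: white bottle 66 mm across, 170 mm tall; origin under its centre.
- spacer0_center (a point): Centre of one of five loose brass spacers, 20 mm across and 18 mm tall, about 35 g, standing in the tray; z is its own axis. Slides out by the time the tray is tipped 60 degrees.
- spacer1_center (a point): Centre of one of five loose brass spacers, 20 mm across and 18 mm tall, about 35 g, standing in the tray; z is its own axis. Slides out by the time the tray is tipped 60 degrees.
- spacer2_center (a point): Centre of one of five loose brass spacers, 20 mm across and 18 mm tall, about 35 g, standing in the tray; z is its own axis. Slides out by the time the tray is tipped 60 degrees.
- spacer3_center (a point): Centre of one of five loose brass spacers, 20 mm across and 18 mm tall, about 35 g, standing in the tray; z is its own axis. Slides out by the time the tray is tipped 60 degrees.
- spacer4_center (a point): Centre of one of five loose brass spacers, 20 mm across and 18 mm tall, about 35 g, standing in the tray; z is its own axis. Slides out by the time the tray is tipped 60 degrees.

How it is judged:
By the outcome, as a careful person would: the job done as asked, in the order asked, and still so for the second after the job is handed in, while the arm keeps its last pose, push and grip.
It also fails if it takes over 69 s, if anything falls off the work surface, if the arm or the gripper's body presses on something with over 40 N, if the wrist force passes 120 N, or if a joint passes its speed limit or range.

## Robot

A 6-joint arm with a two-finger parallel gripper is mounted at the origin on the work surface. World frame = base frame: x ahead of the robot, y to its left, z up, the work surface at z = 0. Lengths are in m, angles in rad, forces in N, time in s.
With the tool pointing down it reaches from about 0.4 to 0.825 m from the base axis. Payload 7 kg.
Tool frame: the origin (TCP) lies midway between the tips of the shut fingers; the grasp point (between the pads) lies manip.grip_point_offset behind it (manip.grip_point_offset is the distance from the TCP to the grasp point, in m); x points along the fingers, y is the direction in which the jaws open and shut, and the axes are right-handed (so a half turn about x gives the same grasp; the last joint's range is limited). The gripper opens to 88 mm and grips with 3 to 60 N. Pads are 19 mm wide; open, the fingers measure 130 mm over their backs; the gripper's body (78 mm by 193 mm) begins 47 mm behind the grasp point.
Start: joints at [-0.945, 0.359, 0.012, 0, -1.224, -0.288], TCP at [0.224, -0.637, 0.227] pointing down, gripper open.
Joint ranges: [-3.07, 3.07], [-1.43, 2.12], [-1.02, 1.25], [-3.03, 1.67], [-3.05, -0], [-3.03, 3.03]. Speed limits (rad/s): [2.39, 2.39, 3.01, 3.14, 3.14, 3.14].

## Interface

Orientations are given as a 3x3 rotation matrix whose columns are the frame's x, y, z axes.
In Python, from plant import manip gives the robot as it stands.
- The arm moves only by the tool send_rows, never from a script. Its argument "steps" is one flat list of numbers, 7 for each row, row after row: the shift along the world's x, y, z scaled (see below), then the turn, a rotation vector about the world's x, y, z scaled (see below), then the gripper's target within -1 to 1 (fully open at 1, half-way at 0, shut at -1). A call has 1 to 8 rows; each row is the pose to reach, as a shift and turn from the pose commanded when the call began, turning the shorter way round; what a row does not reach only later rows make up. The controller multiplies each number of a shift by 0.1 m and each number of a turn by 180 degrees. A row lasts 1/8 s, in which the tool goes at most 62.5 mm and 10.7 degrees, less where a joint would pass 70% of its speed; a pose out of reach is approached as far as the arm can. A call with a number of a shift or a turn outside -1 to 1 is refused whole. A call with a gripper value outside its range is refused whole. The fingers move at their own pace and stop on an object; "squeeze" is the grip in N (left out, the last holds). Time passes only in rows, so rows that repeat a pose let the fingers close. It gives the time, the measured TCP pose, the force and the opening at its end, in the units of the state.
- manip.get_state(): the state, without advancing time (a new reading comes with each control period).
- manip.capture(name): name is "scene" or "top" or "wrist"; returns a dict with "img" (384x512x3 uint8, red, green, blue), "depth" (384x512 float32, m along the optical axis (not along the pixel's ray), 0 where there is no reading), "K" (3x3 intrinsics, pixels), "position" and "attitude" of the camera in the world. Camera axes: x right, y down, z forward; pixel columns grow to the right and rows downward; lengths in m; the calibration is good to about 2 mm. A picture is of the moment at which its call begins.
- manip.hand_in(): hands the job in, once; it reports no verdict.
The state is a dict: "time_s": time; "joint_positions": joint angles; "qd": joint speeds; "tau": joint torques, N m; "ee_pos": TCP position; "ee_rot": TCP orientation; "ft_force": force on the tool from outside, world axes, zero at the start; "ft_torque": the same for the moment, N m; "gripper_width": finger opening in m.
Only numpy, scipy, OpenCV 4.12 (cv2) and the standard library are available. Lean on these libraries where they do the work, as an engineer would, in place of code of your own. Each camera call takes 0.05 s, during which the arm holds its last target.

## Working session

There is one attempt and no reset: what is moved stays moved. The work goes in short steps, Python scripts to look and compute and a tool call to move; the robot and the scene stay as the last step left them, time stands still between calls to the robot, and variables do not carry over. Pictures are saved under pics/ and viewed, and the job is handed in when it is done.

Besides the shell and the picture viewer there is one more tool, called after "Emit:" in YAML: its name, and indented under it one key for each argument. send_rows: Moves the arm, as the interface text tells. Shifts and turns lie within -1 to 1; 1 stands for 0.1 m of shift or 180 degrees of turn. Its arguments: {"type":"object","properties":{"steps":{"type":"array"},"squeeze":{"type":"number"}},"required":["steps"]}

```bash
mkdir -p pics; ls; python3 - <<'E'
from plant import manip
import cv2,numpy as np
s=manip.get_state(); print({k:np.round(v,3).tolist() for k,v in s.items()}, manip.grip_point_offset)
for n in ("scene","top","wrist"):
    c=manip.capture(n); cv2.imwrite(f"pics/{n}0.png",c["img"][:,:,::-1]); np.savez(f"{n}0.npz",**c)
    print(n,c["position"],c["attitude"])
E
```

```text
pics
{'time_s': 0.0, 'joint_positions': [-0.945, 0.359, 0.011, -0.0, -1.224, -0.288], 'qd': [0.001, 0.001, 0.0, -0.001, -0.0, 0.002], 'tau': [0.003, -58.273, 29.305, 6.997, 0.007, -0.0], 'ee_pos': [0.224, -0.636, 0.226], 'ee_rot': [[-0.001, -0.331, 0.944], [0.002, 0.944, 0.331], [-1.0, 0.002, -0.0]], 'ft_force': [0.142, 0.051, -0.573], 'ft_torque': [-0.008, 0.064, -0.047], 'gripper_width': 0.088} 0.0188
scene [ 1.00510405 -0.03801783  0.79746023] [[ 0.1277623   0.87514876 -0.46668131]
 [ 0.99178814 -0.11000435  0.06523287]
 [ 0.00575149 -0.47118329 -0.88201657]]
top [0.44873815 0.00258312 1.01234833] [[ 0.02664702 -0.98795017  0.15246111]
 [-0.99962582 -0.0272772  -0.00204292]
 [ 0.00617701 -0.15234963 -0.98830736]]
wrist [ 0.14955062 -0.66357047  0.38331724] [[-0.3306767   0.9034962   0.27266745]
 [ 0.9437407   0.31579855  0.09810586]
 [ 0.00253029  0.2897687  -0.95709336]]
```

View pics/top0.png

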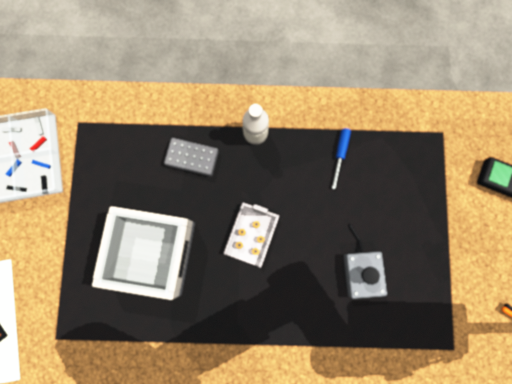

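View pics/scene0.png

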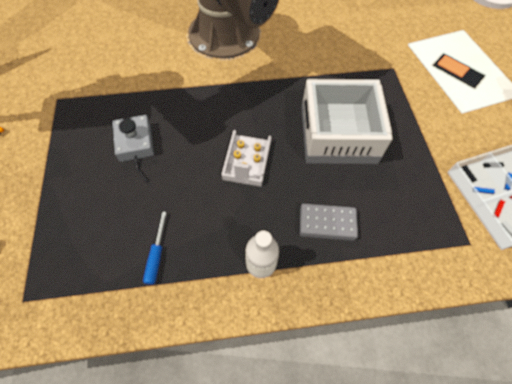

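The top view shows the cleaner on the left (+y, px ~145,252), the tray in the middle (~252,235) with its plate at its far end (~260,209), and the run control on the right (~368,275). The case, bottle and driver lie beyond them. Next I'll measure with depth.

```bash
cat > h.py <<'E'
import numpy as np,cv2
def cloud(c):
    d=c["depth"];K=c["K"];v,u=np.mgrid[:d.shape[0],:d.shape[1]]
    p=np.stack([(u-K[0,2])/K[0,0]*d,(v-K[1,2])/K[1,1]*d,d],-1)
    return p@c["attitude"].T+c["position"], d>0
def rect(xy):
    r=cv2.minAreaRect(xy.astype(np.float32)*1000); return np.round(r[0],1),np.round(r[1],1),round(r[2],1)
E
python3 - <<'E'
from h import *
np.set_printoptions(suppress=True,precision=4)
for n in("top","scene"):
    c=np.load(n+"0.npz");P,ok=cloud(c);x,y,z=P[...,0],P[...,1],P[...,2]
    b=ok&(x>.2)&(x<.8)&(abs(y)<.55)&(z<.012);print(n,"bench z",np.median(z[b]))
    m=ok&(x>.25)&(x<.9)&(abs(y)<.6)&(z>.012)&(z<.2)
    k,l,st,ce=cv2.connectedComponentsWithStats(m.astype(np.uint8))
    for i in range(1,k):
        if st[i,4]<40: continue
        q=P[l==i];print(i,"px",ce[i].round(),"n",st[i,4],"zmax",q[:,2].max().round(3),rect(q[:,:2]))
        for lo,hi in((.012,.03),(.03,.05),(.05,.072),(.07,.085),(.1,.12)):
            s=q[(q[:,2]>lo)&(q[:,2]<hi)]
            if len(s)>15: print("   ",lo,hi,len(s),s.mean(0),rect(s[:,:2]))
E
```

```text
top bench z 6.85162570865927e-05
1 px [255. 124.] n 796 zmax 0.173 (array([778. ,  13.1]), array([59.6, 65.8]), 0.9)
    0.012 0.03 37 [0.7555 0.0121 0.0214] (array([760.1,  12.3]), array([22. , 62.2]), 1.9)
    0.03 0.05 51 [0.7554 0.0147 0.0402] (array([761.6,  15.1]), array([64.4, 25.3]), 84.7)
    0.05 0.072 61 [0.7564 0.0117 0.0603] (array([762.8,  12.1]), array([26.9, 65.2]), 3.2)
    0.07 0.085 54 [0.7565 0.011  0.0774] (array([762. ,  11.7]), array([27.3, 64.5]), 4.5)
    0.1 0.12 245 [0.7696 0.0128 0.1111] (array([778.4,  12.8]), array([58.8, 63. ]), 0.9)
2 px [ 49. 157.] n 969 zmax 0.049 (array([704. , 585.1]), array([224.6,  74.9]), 11.6)
    0.012 0.03 518 [0.6828 0.563  0.0204] (array([702.9, 564.2]), array([229.9,  71.4]), 0.6)
    0.03 0.05 451 [0.6986 0.5585 0.0393] (array([704.4, 584.4]), array([224.9,  73.8]), 10.9)
4 px [342. 148.] n 344 zmax 0.028 (array([ 714. , -217.6]), array([ 24.7, 168.2]), 77.3)
    0.012 0.03 344 [ 0.7381 -0.2226  0.0206] (array([ 714. , -217.6]), array([ 24.7, 168.2]), 77.3)
5 px [ 41. 142.] n 82 zmax 0.033 (array([731.5, 591. ]), array([1
[... 5516 characters left out ...]
 (array([ 714.8, -218.6]), array([ 24.8, 168.6]), 78.3)
    0.012 0.03 534 [ 0.7444 -0.2229  0.0227] (array([ 714.8, -218.6]), array([ 24.8, 168.6]), 78.3)
12 px [261. 254.] n 1170 zmax 0.174 (array([786.7,  12.4]), array([64.7, 58.5]), 79.0)
    0.012 0.03 50 [0.8085 0.006  0.0208] (array([803.4,   7.3]), array([62.6, 22.7]), 75.0)
    0.03 0.05 64 [0.8084 0.0064 0.0399] (array([803.2,   8.4]), array([63.5, 24. ]), 77.2)
    0.05 0.072 87 [0.809  0.0076 0.0613] (array([803.4,   9.1]), array([63.7, 24.3]), 79.0)
    0.07 0.085 69 [0.8074 0.007  0.0785] (array([802.1,  10.4]), array([64.2, 27.5]), 81.7)
    0.1 0.12 342 [0.7953 0.0102 0.1123] (array([786.2,  11.9]), array([63.4, 57.8]), 79.0)
```

```bash
python3 - <<'E'
import cv2
a=cv2.imread("pics/top0.png")[190:280,210:300];cv2.imwrite("pics/tz.png",cv2.resize(a,None,fx=6,fy=6,interpolation=cv2.INTER_CUBIC))
E
```

```text
(no output)
```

View pics/tz.png

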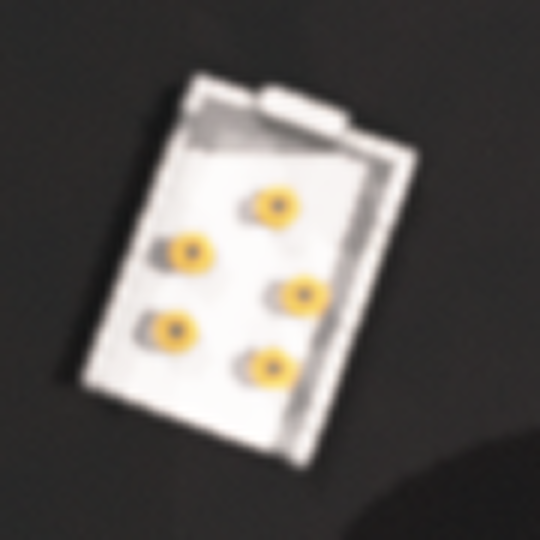

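```bash
python3 - <<'E'
from plant import manip
print([a for a in dir(manip) if not a.startswith('_')])
print(manip.get_state()["time_s"])
E
```

```text
['IKError', 'capture', 'get_state', 'grip_point_offset', 'hand_in']
0.15
```

Emit:
send_rows:
  steps: [0.25,0.5,0,0,0,0.05,1,0.5,1,0,0,0,0.1,1]
  squeeze: 30

```text
time_s: 0.4
ee_pos: [0.2737, -0.5358, 0.2256]
ee_rot: [[-0.001, -0.61, 0.793], [0.001, 0.793, 0.61], [-1.0, 0.001, -0.0]]
ft_force: [1.1, -0.1, 0.1]
gripper_width: 0.088
```

Emit:
send_rows:
  steps: [0.25,0.5,0,0,0,0.05,1,0.5,1,0,0,0,0.1,1]

```text
time_s: 0.65
ee_pos: [0.3241, -0.4352, 0.2264]
ee_rot: [[-0.0, -0.825, 0.564], [0.0, 0.564, 0.825], [-1.0, 0.0, 0.0]]
ft_force: [1.3, 0.1, 0.8]
gripper_width: 0.0876
```

Emit:
send_rows:
  steps: [0.25,0.5,0,0,0,0.05,1,0.5,1,0,0,0,0.09,1]

```text
time_s: 0.9
ee_pos: [0.3741, -0.3351, 0.2265]
ee_rot: [[0.0, -0.95, 0.312], [0.0, 0.312, 0.95], [-1.0, -0.0, 0.0]]
ft_force: [1.5, 0.3, 0.6]
gripper_width: 0.0874
```

```bash
cat >> h.py <<'E'
import json
def log():
    from plant import manip
    s=manip.get_state(); s={k:np.round(v,5).tolist() for k,v in s.items()}
    open("log.jsonl","a").write(json.dumps(s)+"\n")
    for k in("time_s","joint_positions","ee_pos","ee_rot","ft_force","gripper_width"): print(k,s[k])
E
python3 -c "
from h import *
log()"
```

```text
time_s 0.9
joint_positions [-0.33874, 0.07193, -0.36043, -7e-05, -1.1383, 0.02131]
ee_pos [0.37411, -0.33514, 0.22654]
ee_rot [[0.00015, -0.95003, 0.31216], [2e-05, 0.31216, 0.95003], [-1.0, -0.00014, 6e-05]]
ft_force [1.50209, 0.3198, 0.60164]
gripper_width 0.08744
```

Emit:
send_rows:
  steps: [0.2,0.5,0.2,0.05,0,0,1,0.4,1,0.4,0.1,0,0,1]

```text
time_s: 1.15
ee_pos: [0.4144, -0.234, 0.2678]
ee_rot: [[-0.0, -0.95, 0.313], [0.314, 0.297, 0.902], [-0.95, 0.098, 0.298]]
ft_force: [-0.9, -0.6, -0.7]
gripper_width: 0.0879
```

```bash
python3 -c "
from h import *
log()"
```

```text
time_s 1.15
joint_positions [-0.3613, 0.1281, -0.11976, -0.30004, -1.44529, 0.09924]
ee_pos [0.4144, -0.23397, 0.26781]
ee_rot [[-0.00034, -0.94976, 0.31297], [0.3136, 0.29708, 0.90189], [-0.94956, 0.09845, 0.29774]]
ft_force [-0.90832, -0.60279, -0.72976]
gripper_width 0.08786
```

Emit:
send_rows:
  steps: [0.2,0.5,0.2,0,-0.05,0,1,0.4,1,0.4,0,-0.1,0,1]

```text
time_s: 1.4
ee_pos: [0.4554, -0.136, 0.3061]
ee_rot: [[0.296, -0.932, 0.211], [0.31, 0.302, 0.901], [-0.903, -0.202, 0.378]]
ft_force: [0.1, 1.2, 1.4]
gripper_width: 0.0874
```

```bash
python3 -c "
from h import *
log()"
```

```text
time_s 1.4
joint_positions [-0.20894, -0.09427, -0.25857, -0.40331, -1.19151, 0.04644]
ee_pos [0.45537, -0.136, 0.3061]
ee_rot [[0.29624, -0.93161, 0.21056], [0.30986, 0.30227, 0.90145], [-0.90345, -0.20181, 0.37822]]
ft_force [0.08578, 1.21105, 1.40805]
gripper_width 0.0874
```

Emit:
send_rows:
  steps: [0.2,0.5,0.2,-0.05,-0.05,0,1,0.4,1,0.4,-0.1,-0.1,0,1]

```text
time_s: 1.65
ee_pos: [0.4762, -0.0809, 0.3285]
ee_rot: [[0.428, -0.885, 0.184], [0.125, 0.259, 0.958], [-0.895, -0.387, 0.222]]
ft_force: [-0.9, -1.4, -1.2]
gripper_width: 0.0874
```

```bash
python3 -c "
from h import *
log()"
```

```text
time_s 1.65
joint_positions [0.21253, -0.28725, -0.50724, -0.04123, -0.89004, -0.42988]
ee_pos [0.47619, -0.08091, 0.3285]
ee_rot [[0.42802, -0.88493, 0.18355], [0.12513, 0.25916, 0.95769], [-0.89506, -0.38695, 0.22166]]
ft_force [-0.89308, -1.40968, -1.15427]
gripper_width 0.0874
```

```bash
cat > kin.py <<'E'
import numpy as np, json
from scipy.spatial.transform import Rotation as Ro
from scipy.optimize import least_squares
R0=np.array([[1,0,0],[0,0,1],[0,-1,0]]).T.astype(float).T
R0=np.column_stack([[1,0,0],[0,0,-1],[0,1,0]]).astype(float)
def E(a,t): return Ro.from_euler(a,t).as_matrix()
def fk(q,p,s=(1,1,-1,1,-1,1)):
    ax="zyyxyx"; offs=[[p[0],p[1],p[2]],[p[3],0,p[4]],[p[5],0,p[6]],[0,p[7],p[8]],[p[9],0,p[10]],[0,0,0]]
    R=np.eye(3);x=np.zeros(3)
    for i in range(6):
        R=R@E(ax[i],s[i]*q[i]); x=x+R@np.array(offs[i])
    return x,R@R0
E
python3 - <<'E'
from kin import *
import itertools
D=[json.loads(l) for l in open("log.jsonl")]
D.append(dict(joint_positions=[-.945,.359,.0115,0,-1.224,-.288],ee_pos=[.224,-.636,.2265],ee_rot=[[-0.001,-0.331,0.944],[0.002,0.944,0.331],[-1,0.002,0]]))
for s4 in(1,-1):
  for s6 in(1,-1):
    s=(1,1,-1,s4,-1,s6)
    print(s4,s6,[round(float(np.abs(fk(d["joint_positions"],np.zeros(11),s)[1]-np.array(d["ee_rot"])).max()),3) for d in D])
E
```

```text
1 1 [0.04, 0.595, 0.756, 0.86, 0.461]
1 -1 [0.0, 0.57, 0.774, 0.073, 0.001]
-1 1 [0.04, 0.181, 0.085, 0.816, 0.461]
-1 -1 [0.0, 0.0, 0.0, 0.0, 0.001]
```

```bash
python3 - <<'E'
from kin import *
D=[json.loads(l) for l in open("log.jsonl")]
D.append(dict(joint_positions=[-.945,.359,.0115,0,-1.224,-.288],ee_pos=[.224,-.636,.2265]))
S=(1,1,-1,-1,-1,-1)
def r(p): return np.concatenate([(fk(d["joint_positions"],p,S)[0]-d["ee_pos"])*1000 for d in D]+[ (p-np.array([0,0,.3,0,.35,.3,0,-.19,0,.3,0]))*.5])
o=least_squares(r,np.array([0,0,.3,0,.35,.3,0,-.19,0,.3,0]))
print(o.x.round(4)); print(o.fun[:15].round(2)); print(np.linalg.svd(o.jac)[1].round(1))
E
```

```text
[-1.000e-04  4.000e-04  1.992e-01 -9.000e-04  6.003e-01  4.641e-01
  3.000e-04 -1.919e-01 -1.000e-04  3.772e-01  6.000e-04]
[ 0.09  0.28 -0.    0.03  0.04  0.01 -0.03 -0.06 -0.01 -0.04  0.25  0.01
 -0.43 -0.31 -0.  ]
[4950.7 4447.3 3162.5  468.5  407.9  392.2  309.9  184.7  166.   105.6
   46.9]
```

```bash
cat >> kin.py <<'E'
S=(1,1,-1,-1,-1,-1)
P=np.array([0,0,.1993,0,.6,.4641,0,-.1919,0,.3772,0])
LO=np.array([-3.07,-1.43,-1.02,-3.03,-3.05,-3.03]);HI=np.array([3.07,2.12,1.25,1.67,0,3.03])
def F(q): return fk(q,P,S)
def ik(x,R,q0):
    def r(q):
        a,b=F(q); return np.concatenate([(a-x)*5,Ro.from_matrix(b.T@R).as_rotvec()])
    o=least_squares(r,np.clip(q0,LO+1e-3,HI-1e-3),bounds=(LO,HI),xtol=1e-12,ftol=1e-12)
    return o.x,np.linalg.norm(o.fun)
def points(q):
    ax="zyyxyx"; offs=[P[0:3],[P[3],0,P[4]],[P[5],0,P[6]],[0,P[7],P[8]],[P[9],0,0],[0,0,0]]
    R=np.eye(3);x=np.zeros(3);o=[]
    for i in range(6):
        R=R@E(ax[i],S[i]*q[i]); x=x+R@np.array(offs[i]); o.append(x)
    return np.array(o)
def tray_tool(Rt,grip):
    R=np.column_stack([-Rt[:,2],-Rt[:,0],Rt[:,1]]); return grip+R[:,0]*.0188,R
def tip(psi,th,e):
    Rt=E("z",np.radians(psi))@E("y",-np.radians(th)); return tray_tool(Rt,np.array(e)-Rt@np.array([-.135,0,-.06]))
B=np.array([.4475,.275])
E
python3 - <<'E'
from kin import *
np.set_printoptions(suppress=True,precision=2)
x,R=tray_tool(E("z",np.radians(-18.2)),np.array([.5624,-.0051,.06]))
q,e=ik(x,R,[.3,.2,0,0,-1.2,-.3]);print("grasp",q,e)
x,R=tray_tool(E("z",np.radians(-18.2)),np.array([.5624,-.0051,.26]))
qu,e=ik(x,R,q);print("up",qu,e,points(qu)[3])
for psi in range(-180,180,20):
    d=np.array([np.cos(np.radians(psi)),np.sin(np.radians(psi))])
    eg=np.r_[B+.035*d,.125]
    # go from up to level at psi: interpolate
    dp=(psi+18.2+180)%360-180
    for dpp in (dp,dp-np.sign(dp)*360):
        qq=qu.copy();err=[];tr=[]
        for t in np.linspace(0,1,15)[1:]:
            e_=np.r_[.5624-.135*np.cos(.318),-.0051+.135*np.sin(.318),.2]*(1-t)+eg*t
            e_[2]=max(e_[2],.2) if t<1 else e_[2]
            qq,e=ik(*tip(-18.2+t*dpp,0,e_),qq);err.append(e)
        for th in np.arange(5,71,5):
            qq,e=ik(*tip(psi,th,eg),qq);err.append(e)
        if max(err)<.02: print(psi,round(dpp),"maxerr %.3f"%max(err),qq,"marg",np.minimum(qq-LO,HI-qq).min(), "minz",points(qq)[:,2].min())
        else: print(psi,round(dpp),"bad %.2f"%max(err), sum(np.array(err)>.02))
E
```

```text
grasp [ 0.34  0.37 -0.46 -0.   -0.74 -0.66] 4.780502728741112e-12
up [ 0.34  0.16 -0.22 -0.   -1.19 -0.66] 4.0118063628452557e-13 [ 0.56 -0.01  0.62]
-180 -162 bad 0.73 19
-180 198 maxerr 0.000 [ 0.53  0.71  0.39 -0.69 -2.3   2.44] marg 0.5895254265272136 minz 0.1993
-160 -142 bad 0.50 18
-160 218 maxerr 0.000 [ 0.68  0.75  0.39 -0.45 -2.36  2.69] marg 0.341384631836958 minz 0.19929999999999998
-140 -122 bad 0.26 16
-140 238 maxerr 0.000 [ 0.83  0.76  0.29 -0.17 -2.31  2.98] marg 0.05369430100799688 minz 0.1993
-120 -102 bad 0.04 7
-120 258 bad 0.18 15
-100 -82 maxerr 0.000 [ 1.1   0.66 -0.09  0.31 -2.   -2.91] marg 0.1239527064326107 minz 0.19929999999999998
-100 278 bad 0.36 16
-80 -62 maxerr 0.000 [ 1.22  0.57 -0.34  0.51 -1.8  -2.82] marg 0.21116894825686305 minz 0.1993
-80 298 bad 0.55 17
-60 -42 maxerr 0.000 [ 1.31  0.46 -0.61  0.72 -1.6  -2.79] marg 0.23879809061546498 minz 0.1993
-60 318 bad 0.65 18
-40 -22 maxerr 0.000 [ 1.36  0.32 -0.88  1.   -1.41 -2.81] marg 0.14283898220277824 minz 0.1993
-40 338 bad 0.75 19
-20 -2 bad 0.11 3
-20 358 bad 0.96 19
0 18 bad 0.34 5
0 -342 bad 0.95 24
20 38 bad 0.49 7
20 -322 bad 1.04 23
40 58 bad 0.14 6
40 -302 bad 0.96 23
60 78 maxerr 0.000 [ 0.04 -0.01 -0.55 -1.53 -0.92  2.  ] marg 0.46525565016081905 minz 0.1993
60 -282 bad 1.03 23
80 98 maxerr 0.000 [ 0.02  0.15 -0.39 -1.36 -1.23  2.03] marg 0.6338285671639673 minz 0.1993
80 -262 bad 0.94 22
100 118 maxerr 0.000 [ 0.07  0.3  -0.2  -1.21 -1.5   2.07] marg 0.8218655546266296 minz 0.1993
100 -242 bad 1.24 22
120 138 maxerr 0.000 [ 0.15  0.43 -0.01 -1.09 -1.73  2.11] marg 0.9174996595106601 minz 0.1993
120 -222 bad 1.49 21
140 158 maxerr 0.000 [ 0.26  0.54  0.17 -0.98 -1.96  2.18] marg 0.8546979957740235 minz 0.19929999999999998
140 -202 bad 1.72 21
160 178 maxerr 0.000 [ 0.39  0.64  0.31 -0.86 -2.15  2.28] marg 0.7542260857810068 minz 0.1993
160 -182 bad 0.90 20
```

```bash
cat >> kin.py <<'E'
def delta(x,R,cur=None):
    from plant import manip
    s=manip.get_state() if cur is None else cur
    dx=(np.asarray(x)-s["ee_pos"])/.1; w=Ro.from_matrix(R@np.array(s["ee_rot"]).T).as_rotvec()/np.pi
    return dx.round(3),w.round(4)
def grasp_pose(z,yaw=-18.2,g=(.5624,-.0051)): return tray_tool(E("z",np.radians(yaw)),np.array([g[0],g[1],z]))
E
python3 - <<'E'
from kin import *
from plant import manip
s=manip.get_state();print(s["time_s"],s["ee_pos"])
print(delta(*grasp_pose(.20)))
E
```

```text
1.65 [ 0.47618537 -0.08090515  0.32849951]
(array([ 0.862,  0.758, -1.473]), array([-0.0355,  0.1428, -0.0256]))
```

Emit:
send_rows:
  steps: [0.3,0.3,-0.3,-0.0178,0.0714,-0.0128,1,0.6,0.6,-0.6,-0.0355,0.1428,-0.0256,1,0.862,0.758,-1,-0.0355,0.1428,-0.0256,1,0.862,0.758,-1,-0.0355,0.1428,-0.0256,1,0.862,0.758,-1,-0.0355,0.1428,-0.0256,1]

```text
time_s: 2.28
ee_pos: [0.5619, -0.0056, 0.2257]
ee_rot: [[-0.008, -0.95, 0.312], [0.001, 0.312, 0.95], [-1.0, 0.008, -0.002]]
ft_force: [-0.5, 0.5, 1.2]
gripper_width: 0.0876
```

```bash
python3 - <<'E'
from kin import *
from plant import manip
from h import *
s=manip.get_state();print(s["time_s"],s["ee_pos"])
print(delta(*grasp_pose(.06)))
c=manip.capture("wrist");cv2.imwrite("pics/w1.png",c["img"][:,:,::-1])
P_,ok=cloud(c);z=P_[...,2];m=ok&(z>.07)&(z<.09)&(abs(P_[...,0]-.56)<.08)&(abs(P_[...,1])<.1)
q=P_[m];print(len(q),q.mean(0),rect(q[:,:2]))
E
```

```text
2.275 [ 0.56190871 -0.00560125  0.22570042]
(array([ 0.005,  0.005, -1.845]), array([-0.0002, -0.0025, -0.0002]))
244 [ 0.56025649 -0.0058215   0.07918311] (array([560.5,  -4.9]), array([35.3,  8.4]), 71.8)
```

View pics/w1.png

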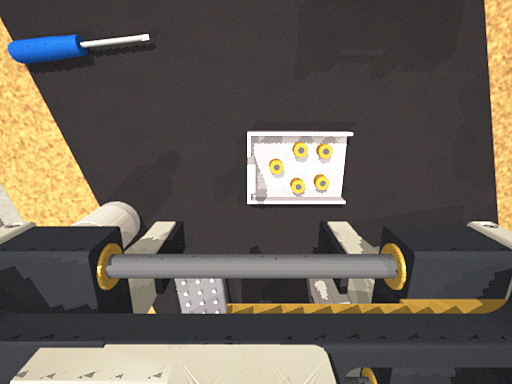

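The wrist image shows the tray at px ~(300,167) with its plate at the left end and five spacers on the floor. Wrist depth puts the plate at (0.561, -0.005), which agrees with the other cameras. I'll go down and grip it.

Emit:
send_rows:
  steps: [0,0,-0.5,0,-0.0025,0,1,0,0,-0.95,0,-0.0025,0,1]

```text
time_s: 2.58
ee_pos: [0.5621, -0.0059, 0.134]
ee_rot: [[0.009, -0.95, 0.313], [0.004, 0.313, 0.95], [-1.0, -0.007, 0.006]]
ft_force: [0.1, 0.3, -0.8]
gripper_width: 0.0877
```

Emit:
send_rows:
  steps: [0,0,-0.4,0,0,0,1,0,0,-0.8,0,0,0,1,0,0,-0.89,0,0,0,1,0,0,-0.89,0,0,0,1]

```text
time_s: 3.08
ee_pos: [0.5626, -0.0057, 0.0447]
ee_rot: [[0.005, -0.95, 0.312], [0.002, 0.312, 0.95], [-1.0, -0.004, 0.003]]
ft_force: [0.1, 0.8, 0.3]
gripper_width: 0.0881
```

```bash
python3 - <<'E'
from kin import *
from plant import manip
s=manip.get_state();print(s["time_s"],s["ee_pos"],s["ft_force"],s["gripper_width"])
print(delta(*grasp_pose(.06)))
E
```

```text
3.075 [ 0.5626061  -0.00570389  0.04473515] [0.11770591 0.77195455 0.30170882] 0.0881194619115453
(array([-0.002,  0.006, -0.035]), array([-0.0007,  0.0015, -0.0001]))
```

Emit:
send_rows:
  steps: [0,0,-0.03,0,0.0015,0,1,0,0,-0.03,0,0.0015,0,-1,0,0,-0.03,0,0.0015,0,-1,0,0,-0.03,0,0.0015,0,-1,0,0,-0.03,0,0.0015,0,-1,0,0,-0.03,0,0.0015,0,-1,0,0,-0.03,0,0.0015,0,-1,0,0,-0.03,0,0.0015,0,-1]
  squeeze: 55

```text
time_s: 4.08
ee_pos: [0.5619, -0.0056, 0.0396]
ee_rot: [[-0.003, -0.95, 0.312], [0.001, 0.312, 0.95], [-1.0, 0.003, 0.0]]
ft_force: [0.2, 0.4, -0.5]
gripper_width: 0.0231
```

Emit:
send_rows:
  steps: [0,0,0,0,0,0,-1,0,0,0,0,0,0,-1,0,0,0,0,0,0,-1,0,0,0,0,0,0,-1]

```text
time_s: 4.58
ee_pos: [0.5616, -0.0056, 0.0396]
ee_rot: [[-0.003, -0.95, 0.312], [0.001, 0.312, 0.95], [-1.0, 0.004, 0.0]]
ft_force: [-2.7, 0.3, 1.3]
gripper_width: 0.0096
```

Emit:
send_rows:
  steps: [0,0,0.05,0,0,0,-1,0,0,0.15,0,0,0,-1,0,0,0.3,0,0,0,-1,0,0,0.5,0,0,0,-1,0,0,0.7,0,0,0,-1,0,0,0.9,0,0,0,-1,0,0,1,0,0,0,-1,0,0,1,0,0,0,-1]

```text
time_s: 5.58
ee_pos: [0.5623, -0.0054, 0.1407]
ee_rot: [[-0.001, -0.95, 0.312], [0.002, 0.312, 0.95], [-1.0, 0.002, 0.002]]
ft_force: [-0.0, -0.7, -3.6]
gripper_width: 0.0096
```

```bash
python3 - <<'E'
from kin import *
from plant import manip
import cv2
from h import *
s=manip.get_state();print(s["time_s"],s["ee_pos"],s["ft_force"],s["ft_torque"],s["gripper_width"])
c=manip.capture("scene");cv2.imwrite("pics/s2.png",c["img"][:,:,::-1])
P_,ok=cloud(c)
x0,R_=np.array(s["ee_pos"]),np.array(s["ee_rot"])
# plane fit of spacer/floor pts: points in tray frame
Rt=np.column_stack([-R_[:,1],R_[:,2],-R_[:,0]]); g=x0-R_[:,0]*.0188
L=(P_-g)@Rt
m=ok&(abs(L[...,0]+.065)<.05)&(abs(L[...,1])<.05)&(L[...,2]<-.02)&(L[...,2]>-.09)
q=L[m];A=np.c_[q[:,:2],np.ones(len(q))]
fl=q[q[:,2]<-.045];
for i in range(4):
    co=np.linalg.lstsq(np.c_[fl[:,:2],np.ones(len(fl))],fl[:,2],rcond=None)[0]; r=fl[:,2]-np.c_[fl[:,:2],np.ones(len(fl))]@co; fl=fl[abs(r)<2*r.std()]
print("floor plane",co,len(fl))
g0=grasp_pose(.2)
print("edge pos", g+Rt@np.array([-.135,0,-.06]))
E
```

```text
5.575 [ 0.5623102  -0.00542758  0.14066734] [-0.02238695 -0.72473474 -3.59016658] [-0.02109159 -0.1054586  -0.01183257] 0.009559622958671583
floor plane [-0.00273121 -0.01184493 -0.05254363] 230
edge pos [0.43401487 0.03679907 0.09968372]
```

View pics/s2.png

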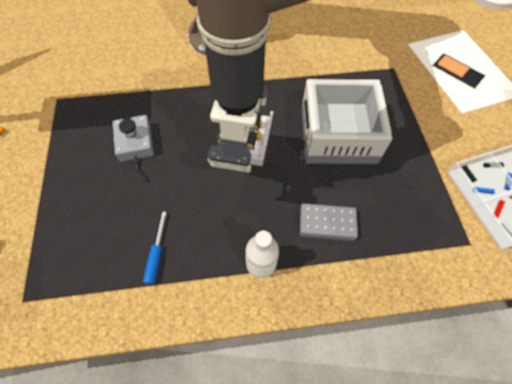

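Emit:
send_rows:
  steps: [-0.01,0.05,0.05,0,0,0.01,-1,-0.04,0.2,0.15,0,0,0.03,-1,-0.08,0.4,0.25,0,0,0.055,-1,-0.12,0.6,0.35,0,0,0.08,-1,-0.16,0.8,0.45,0,0,0.105,-1,-0.2,1,0.5,0,0,0.13,-1]

```text
time_s: 6.38
ee_pos: [0.5418, 0.0961, 0.1907]
ee_rot: [[-0.002, -0.995, -0.097], [0.001, -0.097, 0.995], [-1.0, 0.002, 0.001]]
ft_force: [0.2, 0.1, -3.6]
gripper_width: 0.0095
```

Emit:
send_rows:
  steps: [-0.04,0.2,0,0,0,0.025,-1,-0.08,0.4,0,0,0,0.05,-1,-0.12,0.6,0,0,0,0.075,-1,-0.16,0.8,0,0,0,0.1,-1,-0.2,1,0,0,0,0.125,-1]

```text
time_s: 7.0
ee_pos: [0.5213, 0.196, 0.1901]
ee_rot: [[-0.003, -0.883, -0.47], [-0.001, -0.47, 0.883], [-1.0, 0.003, 0.001]]
ft_force: [0.5, -0.8, -3.3]
gripper_width: 0.0095
```

Emit:
send_rows:
  steps: [-0.04,0.2,0,0,0,0.025,-1,-0.08,0.4,0,0,0,0.05,-1,-0.12,0.6,0,0,0,0.075,-1,-0.16,0.8,0,0,0,0.1,-1,-0.2,1,0,0,0,0.125,-1]

```text
time_s: 7.62
ee_pos: [0.5011, 0.296, 0.1901]
ee_rot: [[-0.002, -0.635, -0.772], [-0.002, -0.772, 0.635], [-1.0, 0.003, 0.001]]
ft_force: [0.1, -0.3, -3.1]
gripper_width: 0.01
```

Emit:
send_rows:
  steps: [-0.04,0.2,0,0,0,0.025,-1,-0.08,0.4,0,0,0,0.05,-1,-0.12,0.6,0,0,0,0.075,-1,-0.16,0.8,0,0,0,0.1,-1,-0.19,0.95,0,0,0,0.12,-1,-0.2,1,0,0,0,0.125,-1]

```text
time_s: 8.38
ee_pos: [0.481, 0.3958, 0.1897]
ee_rot: [[-0.002, -0.294, -0.956], [-0.003, -0.956, 0.294], [-1.0, 0.003, 0.001]]
ft_force: [-0.6, -0.2, -3.5]
gripper_width: 0.0095
```

```bash
cat > eg.py <<'E'
from kin import *
PSI=82.4;d=np.array([np.cos(np.radians(PSI)),np.sin(np.radians(PSI))]);EG=np.r_[B+.035*d,.125]
E
python3 - <<'E'
from eg import *
from plant import manip
s=manip.get_state();print(s["time_s"],s["ee_pos"],s["ft_force"],s["gripper_width"])
print(delta(*tip(PSI,0,EG)))
E
```

```text
8.375 [0.48100762 0.39584008 0.18974028] [-0.60597515 -0.17088632 -3.522526  ] 0.009543367498692602
(array([-0.11 ,  0.477, -0.235]), array([ 0.001 , -0.0004,  0.0527]))
```

Now I'll finish lining up, check, then tip.

Emit:
send_rows:
  steps: [-0.03,0.15,0,0,0,0.017,-1,-0.07,0.33,-0.08,0.001,0,0.035,-1,-0.11,0.477,-0.18,0.001,0,0.0527,-1,-0.11,0.477,-0.235,0.001,0,0.0527,-1,-0.11,0.477,-0.235,0.001,0,0.0527,-1]

```text
time_s: 9.0
ee_pos: [0.4705, 0.4419, 0.1652]
ee_rot: [[-0.002, -0.136, -0.991], [-0.001, -0.991, 0.136], [-1.0, 0.002, 0.002]]
ft_force: [0.7, -0.2, -2.4]
gripper_width: 0.0097
```

```bash
python3 - <<'E'
from eg import *
from h import cloud,cv2
from plant import manip
s=manip.get_state();print(s["time_s"],s["ee_pos"],s["ft_force"])
print("err",delta(*tip(PSI,0,EG)))
np.set_printoptions(suppress=True)
cur=dict(ee_pos=s["ee_pos"],ee_rot=s["ee_rot"])
for th in range(6,76,6):
    x,R=tip(PSI,th,EG); print(th,*delta(x,R,cur))
for n in("top","scene"):
    c=manip.capture(n);cv2.imwrite(f"pics/{n}3.png",c["img"][:,:,::-1])
a=cv2.imread("pics/top3.png")[150:330,60:300];b=cv2.imread("pics/scene3.png")[40:220,240:480]
cv2.imwrite("pics/3.png",cv2.resize(np.hstack([a,b]),(800,300),interpolation=cv2.INTER_CUBIC))
E
```

```text
9.0 [0.47048    0.44186861 0.16517466] [ 0.74613042 -0.22339653 -2.44202224]
err (array([-0.005,  0.016,  0.01 ]), array([ 0.0005, -0.0007,  0.001 ]))
6 [-0.012 -0.034  0.149] [ 0.0335 -0.0052  0.001 ]
12 [-0.02  -0.098  0.282] [ 0.0665 -0.0096  0.001 ]
18 [-0.031 -0.175  0.407] [ 0.0996 -0.0141  0.0009]
24 [-0.043 -0.265  0.524] [ 0.1326 -0.0185  0.0009]
30 [-0.056 -0.367  0.63 ] [ 0.1656 -0.023   0.0009]
36 [-0.071 -0.479  0.725] [ 0.1987 -0.0275  0.0008]
42 [-0.087 -0.601  0.808] [ 0.2317 -0.0319  0.0008]
48 [-0.105 -0.73   0.877] [ 0.2647 -0.0364  0.0007]
54 [-0.123 -0.866  0.933] [ 0.2978 -0.0408  0.0007]
60 [-0.141 -1.006  0.973] [ 0.3308 -0.0453  0.0006]
66 [-0.161 -1.151  0.999] [ 0.3638 -0.0497  0.0006]
72 [-0.18  -1.297  1.009] [ 0.3969 -0.0542  0.0005]
```

View pics/3.png

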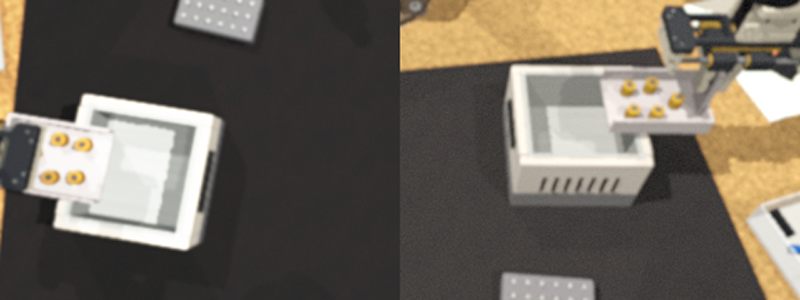

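All five spacers are in the tray, and its open edge is inside the basin's left rim (left panel, px ~110,160). Now I'll tip it about that edge.

Emit:
send_rows:
  steps: [-0.012,-0.034,0.149,0.0335,-0.0052,0.001,-1,-0.02,-0.098,0.282,0.0665,-0.0096,0.001,-1,-0.031,-0.175,0.407,0.0996,-0.0141,0.0009,-1,-0.037,-0.22,0.466,0.1161,-0.0163,0.0009,-1,-0.043,-0.265,0.524,0.1326,-0.0185,0.0009,-1,-0.05,-0.316,0.577,0.1491,-0.0207,0.0009,-1,-0.056,-0.367,0.63,0.1656,-0.023,0.0009,-1,-0.071,-0.479,0.725,0.1987,-0.0275,0.0008,-1]

```text
time_s: 10.1
ee_pos: [0.4634, 0.3942, 0.2393]
ee_rot: [[0.079, -0.105, -0.991], [0.586, -0.8, 0.131], [-0.807, -0.591, -0.002]]
ft_force: [0.3, -1.9, -4.4]
gripper_width: 0.0095
```

```bash
python3 - <<'E'
from eg import *
from plant import manip
np.set_printoptions(suppress=True)
s=manip.get_state();print(s["time_s"],s["ee_pos"],s["ft_force"],s["joint_positions"],s["gripper_width"])
for th in range(36,76,4):
    x,R=tip(PSI,th,EG); print(th,*delta(x,R,s))
E
```

```text
10.1 [0.46340951 0.39415414 0.23933992] [ 0.33416053 -1.89504246 -4.42477302] [ 0.73383237  0.06174851 -0.2873526  -0.56410751 -0.79601705  1.01918132] 0.009537153019966549
36 [-0.    -0.002 -0.017] [-0.0012  0.0007 -0.0003]
40 [-0.011 -0.082  0.04 ] [ 0.0209 -0.0022 -0.0003]
44 [-0.022 -0.166  0.091] [ 0.0429 -0.0052 -0.0003]
48 [-0.034 -0.253  0.136] [ 0.0649 -0.0081 -0.0003]
52 [-0.046 -0.343  0.174] [ 0.087  -0.011  -0.0002]
56 [-0.058 -0.435  0.206] [ 0.109  -0.014  -0.0002]
60 [-0.071 -0.529  0.232] [ 0.131  -0.0169 -0.0002]
64 [-0.084 -0.625  0.251] [ 0.153  -0.0198 -0.0002]
68 [-0.096 -0.722  0.263] [ 0.1751 -0.0228 -0.0002]
72 [-0.109 -0.82   0.268] [ 0.1971 -0.0257 -0.0001]
```

Emit:
send_rows:
  steps: [-0.011,-0.082,0.04,0.0209,-0.0022,-0.0003,-1,-0.022,-0.166,0.091,0.0429,-0.0052,-0.0003,-1,-0.034,-0.253,0.136,0.0649,-0.0081,-0.0003,-1,-0.046,-0.343,0.174,0.087,-0.011,-0.0002,-1,-0.058,-0.435,0.206,0.109,-0.014,-0.0002,-1,-0.071,-0.529,0.232,0.131,-0.0169,-0.0002,-1,-0.096,-0.722,0.263,0.1751,-0.0228,-0.0002,-1,-0.096,-0.722,0.263,0.1751,-0.0228,-0.0002,-1]

```text
time_s: 11.1
ee_pos: [0.4557, 0.3179, 0.2631]
ee_rot: [[0.128, -0.057, -0.99], [0.917, -0.373, 0.14], [-0.377, -0.926, 0.005]]
ft_force: [0.3, -0.4, -1.6]
gripper_width: 0.0098
```

Emit:
send_rows:
  steps: [0,0,0,0,0,0,-1,0,0,0,0,0,0,-1,0,0,0,0,0,0,-1]

```text
time_s: 11.48
ee_pos: [0.4535, 0.3232, 0.2657]
ee_rot: [[0.121, -0.049, -0.991], [0.918, -0.373, 0.131], [-0.377, -0.926, -0.0]]
ft_force: [-0.2, -0.1, -0.7]
gripper_width: 0.0097
```

```bash
python3 - <<'E'
from eg import *
from h import cv2
from plant import manip
np.set_printoptions(suppress=True)
s=manip.get_state();print(s["time_s"],s["ee_pos"],s["ft_force"],s["gripper_width"])
print(delta(*tip(PSI,68,EG)))
for n in("top","scene"):
    c=manip.capture(n);cv2.imwrite(f"pics/{n}4.png",c["img"][:,:,::-1])
a=cv2.imread("pics/top4.png")[150:330,60:300];b=cv2.imread("pics/scene4.png")[40:220,240:480]
cv2.imwrite("pics/4.png",cv2.resize(np.hstack([a,b]),(800,300),interpolation=cv2.INTER_CUBIC))
E
```

```text
11.475 [0.45352929 0.32318721 0.26574435] [-0.17223943 -0.1339674  -0.66478264] 0.009684084900099945
(array([ 0.002, -0.012, -0.001]), array([ 0.0007, -0.0001, -0.0005]))
```

View pics/4.png

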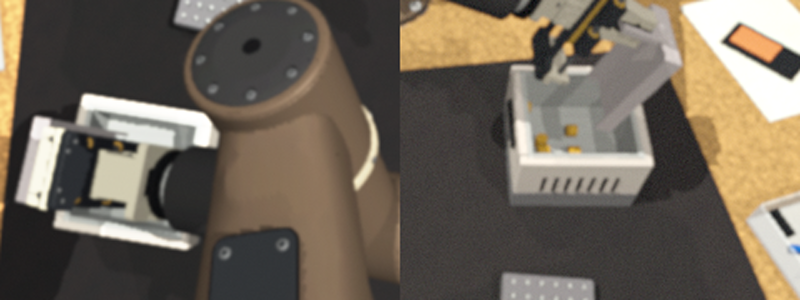

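The scene view (right panel) shows spacers in the basin at about (541,145), (571,130) and (575,150), with at least one more at the wall. I'll tip the tray back and check that it's empty.

```bash
python3 - <<'E'
from eg import *
from plant import manip
np.set_printoptions(suppress=True)
s=manip.get_state()
for th in(60,52,44,36,28,20,12,4,0):
    x,R=tip(PSI,th,EG+np.array([0,0,.01])); print(th,*delta(x,R,s))
E
```

```text
60 [0.028 0.182 0.07 ] [-0.0434  0.0056 -0.0004]
52 [0.053 0.369 0.013] [-0.0875  0.0114 -0.0004]
44 [ 0.076  0.546 -0.071] [-0.1315  0.0173 -0.0003]
36 [ 0.098  0.71  -0.178] [-0.1756  0.0232 -0.0003]
28 [ 0.118  0.857 -0.307] [-0.2196  0.029  -0.0003]
20 [ 0.135  0.985 -0.456] [-0.2637  0.0349 -0.0003]
12 [ 0.149  1.091 -0.621] [-0.3077  0.0407 -0.0003]
4 [ 0.16   1.173 -0.8  ] [-0.3518  0.0466 -0.0002]
0 [ 0.164  1.205 -0.893] [-0.3738  0.0495 -0.0002]
```

Emit:
send_rows:
  steps: [0.028,0.182,0.07,-0.0434,0.0056,-0.0004,-1,0.053,0.369,0.013,-0.0875,0.0114,-0.0004,-1,0.076,0.546,-0.071,-0.1315,0.0173,-0.0003,-1,0.098,0.71,-0.178,-0.1756,0.0232,-0.0003,-1,0.118,0.857,-0.307,-0.2196,0.029,-0.0003,-1,0.135,0.985,-0.456,-0.2637,0.0349,-0.0003,-1]

```text
time_s: 12.32
ee_pos: [0.4665, 0.4224, 0.2204]
ee_rot: [[0.047, -0.124, -0.991], [0.336, -0.932, 0.133], [-0.941, -0.34, -0.002]]
ft_force: [0.6, -0.9, -1.8]
gripper_width: 0.0096
```

```bash
python3 - <<'E'
from eg import *
from plant import manip
np.set_printoptions(suppress=True)
s=manip.get_state();print(s["time_s"])
for th in(12,4,0):
    x,R=tip(PSI,th,EG+np.array([0,0,.03])); print(th,*delta(x,R,s))
E
```

```text
12.325
12 [0.02  0.097 0.03 ] [-0.0431  0.0065  0.0001]
4 [ 0.03   0.18  -0.148] [-0.0872  0.0124  0.    ]
0 [ 0.035  0.212 -0.242] [-0.1092  0.0153 -0.    ]
```

Emit:
send_rows:
  steps: [0.02,0.097,0.03,-0.0431,0.0065,0,-1,0.03,0.18,-0.148,-0.0872,0.0124,0,-1,0.035,0.212,-0.242,-0.1092,0.0153,0,-1,0.035,0.212,-0.242,-0.1092,0.0153,0,-1]

```text
time_s: 12.82
ee_pos: [0.4697, 0.4432, 0.1929]
ee_rot: [[-0.003, -0.132, -0.991], [0.0, -0.991, 0.132], [-1.0, 0.0, 0.003]]
ft_force: [0.9, 0.1, -1.4]
gripper_width: 0.0095
```

```bash
python3 - <<'E'
from eg import *
from h import cv2
from plant import manip
np.set_printoptions(suppress=True)
s=manip.get_state();print(s["time_s"],s["ee_pos"],s["ft_force"],s["gripper_width"])
for n in("top","scene"):
    c=manip.capture(n);cv2.imwrite(f"pics/{n}5.png",c["img"][:,:,::-1])
a=cv2.imread("pics/top5.png")[180:315,80:260];b=cv2.imread("pics/scene5.png")[65:200,280:460]
cv2.imwrite("pics/5.png",cv2.resize(np.hstack([a,b]),(800,300),interpolation=cv2.INTER_CUBIC))
x,R=grasp_pose(.2)
print(delta(x,R))
E
```

```text
12.825 [0.46969866 0.44321962 0.19292216] [ 0.89308011  0.08231135 -1.42275817] 0.009538865976540795
(array([ 0.919, -4.473, -0.137]), array([-0.0011,  0.0008, -0.5584]))
```

View pics/5.png

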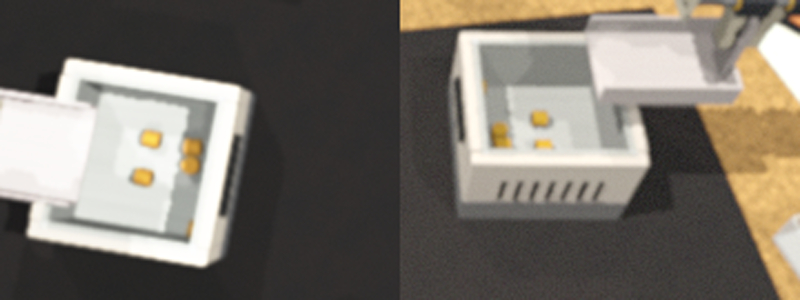

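The top view (left panel) shows all five spacers in the basin: px (150,138), (142,177), (190,148), (190,165), and one by the lower-right wall (190,228). The tray is empty. I'll carry it back.

Emit:
send_rows:
  steps: [0.04,-0.2,0,0,0,-0.025,-1,0.12,-0.6,0,0,0,-0.075,-1,0.2,-1,0,0,0,-0.125,-1]

```text
time_s: 13.3
ee_pos: [0.4912, 0.3404, 0.1964]
ee_rot: [[0.002, -0.508, -0.861], [0.005, -0.861, 0.508], [-1.0, -0.006, 0.001]]
ft_force: [0.3, 0.4, -1.6]
gripper_width: 0.0099
```

Emit:
send_rows:
  steps: [0.07,-0.35,0,0,0,-0.045,-1,0.14,-0.7,0,0,0,-0.085,-1,0.2,-1,0,0,0,-0.125,-1]

```text
time_s: 13.68
ee_pos: [0.5113, 0.24, 0.1967]
ee_rot: [[0.004, -0.799, -0.601], [0.005, -0.601, 0.799], [-1.0, -0.006, 0.002]]
ft_force: [1.5, 0.9, -1.6]
gripper_width: 0.0103
```

Emit:
send_rows:
  steps: [0.07,-0.35,0,0,0,-0.045,-1,0.14,-0.7,0,0,0,-0.085,-1,0.2,-1,0,0,0,-0.125,-1]

```text
time_s: 14.05
ee_pos: [0.5312, 0.1401, 0.1966]
ee_rot: [[0.005, -0.968, -0.25], [0.004, -0.25, 0.968], [-1.0, -0.006, 0.002]]
ft_force: [0.8, 0.1, -1.3]
gripper_width: 0.0095
```

Emit:
send_rows:
  steps: [0.07,-0.35,0,0,0,-0.045,-1,0.14,-0.7,0,0,0,-0.085,-1,0.2,-1,0,0,0,-0.125,-1,0.2,-1,0,0,0,-0.125,-1]

```text
time_s: 14.55
ee_pos: [0.5511, 0.0396, 0.1964]
ee_rot: [[0.005, -0.99, 0.139], [0.002, 0.139, 0.99], [-1.0, -0.005, 0.003]]
ft_force: [0.0, 0.1, -2.5]
gripper_width: 0.0098
```

```bash
python3 - <<'E'
from eg import *
from plant import manip
s=manip.get_state();print(s["time_s"],s["ee_pos"],s["ft_force"],s["gripper_width"])
print(delta(*grasp_pose(.12)))
E
```

```text
14.55 [0.55109037 0.03955478 0.19640201] [ 0.04585118  0.07636672 -2.48597423] 0.009791062618608824
(array([ 0.113, -0.447, -0.952]), array([-0.0004,  0.0017, -0.0567]))
```

Emit:
send_rows:
  steps: [0.055,-0.22,-0.3,0,0.0017,-0.028,-1,0.113,-0.447,-0.65,0,0.0017,-0.0567,-1,0.113,-0.447,-0.952,0,0.0017,-0.0567,-1,0.113,-0.447,-0.952,0,0.0017,-0.0567,-1]

```text
time_s: 15.05
ee_pos: [0.5609, -0.0034, 0.0988]
ee_rot: [[-0.005, -0.951, 0.308], [0.0, 0.308, 0.951], [-1.0, 0.005, -0.002]]
ft_force: [1.0, -0.7, -0.5]
gripper_width: 0.0096
```

```bash
python3 - <<'E'
from eg import *
from h import cloud
from plant import manip
s=manip.get_state();print(s["time_s"],s["ee_pos"],s["ft_force"],s["gripper_width"])
print(delta(*grasp_pose(.06)))
c=manip.capture("scene");P_,ok=cloud(c)
R_=np.array(s["ee_rot"]);Rt=np.column_stack([-R_[:,1],R_[:,2],-R_[:,0]]); g=s["ee_pos"]-R_[:,0]*.0188
q=P_[ok&(abs(P_[...,0]-.5)<.12)&(abs(P_[...,1])<.12)&(P_[...,2]>.03)&(P_[...,2]<.12)]
L=(q-g)@Rt; L=L[(abs(L[:,0]+.065)<.055)&(abs(L[:,1])<.042)&(L[:,2]<-.04)]
co=np.linalg.lstsq(np.c_[L[:,:2],np.ones(len(L))],L[:,2],rcond=None)[0];print(co,len(L))
E
```

```text
15.05 [ 0.56087223 -0.00340851  0.09884196] [ 1.00826616 -0.65508904 -0.54468117] 0.009591798545931358
(array([ 0.015, -0.017, -0.576]), array([-0.    , -0.0017, -0.0014]))
[-0.00445731  0.00710623 -0.05356928] 244
```

Emit:
send_rows:
  steps: [0.01,0,-0.15,0,-0.0017,0,-1,0.01,0,-0.35,0,-0.0017,0,-1,0.01,0,-0.48,0,-0.0017,0,-1,0.01,0,-0.55,0,-0.0017,0,-1,0.01,0,-0.57,0,-0.0017,0,-1]

```text
time_s: 15.72
ee_pos: [0.5638, -0.0028, 0.0433]
ee_rot: [[0.003, -0.951, 0.308], [0.0, 0.308, 0.951], [-1.0, -0.003, 0.001]]
ft_force: [-0.0, 0.3, -1.7]
gripper_width: 0.0095
```

```bash
python3 - <<'E'
from eg import *
from plant import manip
s=manip.get_state();print(s["time_s"],s["ee_pos"],s["ft_force"],s["ft_torque"],s["gripper_width"])
E
```

```text
15.725 [ 0.56378128 -0.00278831  0.04326639] [-0.00797651  0.28514444 -1.72696023] [ 0.04555192  0.00929274 -0.03083449] 0.009539738894687198
```

Emit:
send_rows:
  steps: [0,0,-0.01,0,0,0,-1,0,0,-0.02,0,0,0,-1,0,0,-0.02,0,0,0,-1]

```text
time_s: 16.1
ee_pos: [0.5636, -0.003, 0.0411]
ee_rot: [[0.003, -0.951, 0.308], [0.0, 0.308, 0.951], [-1.0, -0.003, 0.001]]
ft_force: [-0.1, 0.3, -1.8]
gripper_width: 0.0097
```

Emit:
send_rows:
  steps: [0,0,-0.01,0,0,0,-1,0,0,-0.01,0,0,0,-1]

```text
time_s: 16.35
ee_pos: [0.5636, -0.003, 0.04]
ee_rot: [[0.003, -0.951, 0.308], [0.0, 0.308, 0.951], [-1.0, -0.003, 0.001]]
ft_force: [0.3, -0.1, -1.8]
gripper_width: 0.01
```

Emit:
send_rows:
  steps: [0,0,-0.005,0,0,0,-1,0,0,-0.01,0,0,0,-1,0,0,-0.01,0,0,0,-1]

```text
time_s: 16.73
ee_pos: [0.5637, -0.003, 0.0396]
ee_rot: [[0.003, -0.951, 0.308], [0.0, 0.308, 0.951], [-1.0, -0.003, 0.001]]
ft_force: [-1.4, 0.3, 5.3]
gripper_width: 0.0097
```

Emit:
send_rows:
  steps: [0,0,0,0,0,0,1,0,0,0,0,0,0,1,0,0,0,0,0,0,1,0,0,0,0,0,0,1,0,0,0,0,0,0,1,0,0,0,0,0,0,1]

```text
time_s: 17.48
ee_pos: [0.5635, -0.003, 0.039]
ee_rot: [[0.003, -0.951, 0.308], [0.0, 0.308, 0.951], [-1.0, -0.003, 0.001]]
ft_force: [-0.4, -0.3, 0.2]
gripper_width: 0.0638
```

Emit:
send_rows:
  steps: [0,0,0.1,0,0,0,1,0,0,0.3,0,0,0,1,0,0,0.6,0,0,0,1,0,0,1,0,0,0,1]

```text
time_s: 17.98
ee_pos: [0.563, -0.0032, 0.14]
ee_rot: [[0.002, -0.951, 0.308], [-0.0, 0.308, 0.951], [-1.0, -0.002, 0.0]]
ft_force: [0.5, -0.1, 0.6]
gripper_width: 0.0877
```

```bash
python3 - <<'E'
from eg import *
from h import *
from plant import manip
s=manip.get_state();print(s["time_s"],s["ee_pos"],s["ft_force"],s["gripper_width"])
c=manip.capture("wrist");cv2.imwrite("pics/w6.png",c["img"][:,:,::-1])
E
```

```text
17.975 [ 0.562956   -0.00315871  0.14000045] [ 0.48582603 -0.10182279  0.60051982] 0.08770454613342928
```

View pics/w6.png

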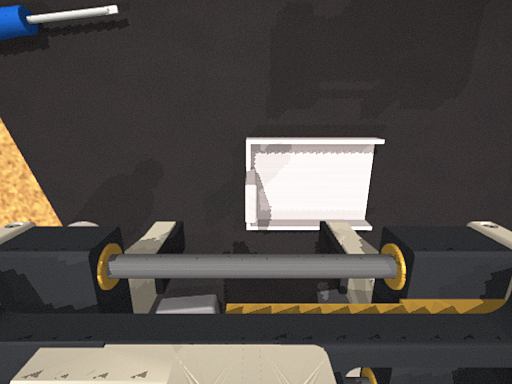

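The wrist view shows the empty tray flat on the bench at px (250–385,140–230), with the gripper clear of it. Next is the plunger, with the fingers shut.

Emit:
send_rows:
  steps: [-0.2,-0.35,0.05,0,0,0,-1,-0.35,-0.65,0.1,0,0,0,-1,-0.55,-1,0.1,0,0,0,-1]

```text
time_s: 18.4
ee_pos: [0.5086, -0.1037, 0.1501]
ee_rot: [[0.005, -0.952, 0.307], [0.0, 0.307, 0.952], [-1.0, -0.004, 0.002]]
ft_force: [0.8, 0.5, -0.3]
gripper_width: 0.0633
```

Emit:
send_rows:
  steps: [-0.2,-0.35,0,0,0,0,-1,-0.35,-0.65,0,0,0,0,-1,-0.55,-1,0,0,0,0,-1]

```text
time_s: 18.77
ee_pos: [0.4532, -0.2039, 0.1498]
ee_rot: [[0.004, -0.952, 0.308], [-0.0, 0.308, 0.952], [-1.0, -0.004, 0.001]]
ft_force: [0.3, -0.2, -0.6]
gripper_width: 0.0332
```

Emit:
send_rows:
  steps: [-0.2,-0.35,0,0,0,0,-1,-0.46,-0.74,0,0,0,0,-1,-0.46,-0.74,0,0,0,0,-1,-0.46,-0.74,0,0,0,0,-1,-0.46,-0.74,0,0,0,0,-1,-0.46,-0.74,0,0,0,0,-1]

```text
time_s: 19.52
ee_pos: [0.408, -0.2764, 0.1491]
ee_rot: [[0.003, -0.952, 0.307], [0.0, 0.307, 0.952], [-1.0, -0.003, 0.001]]
ft_force: [-0.4, -0.2, 0.3]
gripper_width: 0.0004
```

```bash
python3 - <<'E'
from eg import *
from h import *
from plant import manip
s=manip.get_state();print(s["time_s"],s["ee_pos"],s["ee_rot"],s["ft_force"],s["gripper_width"])
R=np.column_stack([[0,0,-1],np.array(s["ee_rot"])[:,1]*[1,1,0],[0,0,0]]);R[:,1]/=np.linalg.norm(R[:,1]);R[:,2]=np.cross(R[:,0],R[:,1])
print(delta([.4066,-.278,.083],R))
for n in("top","scene"):
    c=manip.capture(n);cv2.imwrite(f"pics/{n}7.png",c["img"][:,:,::-1])
a=cv2.imread("pics/top7.png")[150:330,200:440];b=cv2.imread("pics/scene7.png")[60:240,60:300]
cv2.imwrite("pics/7.png",cv2.resize(np.hstack([a,b]),(800,300),interpolation=cv2.INTER_CUBIC))
c=manip.capture("wrist");cv2.imwrite("pics/w7.png",c["img"][:,:,::-1])
E
```

```text
19.525 [ 0.4079969  -0.27636214  0.14906193] [[ 2.95570936e-03 -9.51756014e-01  3.06841577e-01]
 [ 2.12786266e-04  3.06843509e-01  9.51759957e-01]
 [-9.99995609e-01 -2.74783414e-03  1.10946084e-03]] [-0.41644024 -0.19826464  0.29531988] 0.0003982687106776946
(array([-0.014, -0.016, -0.661]), array([-0.0001,  0.0009, -0.    ]))
```

View pics/7.png

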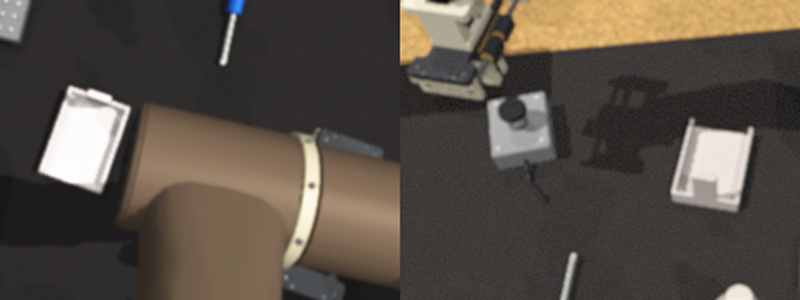

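The tray stands upright and empty (left panel, ~85,140) and the hand is above the plunger. I'll come down slowly.

Emit:
send_rows:
  steps: [-0.014,-0.016,-0.25,0,0.0009,0,-1,-0.014,-0.016,-0.45,0,0.0009,0,-1,-0.014,-0.016,-0.6,0,0.0009,0,-1,-0.014,-0.016,-0.66,0,0.0009,0,-1,-0.014,-0.016,-0.66,0,0.0009,0,-1,-0.014,-0.016,-0.66,0,0.0009,0,-1]

```text
time_s: 20.42
ee_pos: [0.4066, -0.2787, 0.0836]
ee_rot: [[0.001, -0.951, 0.308], [-0.0, 0.308, 0.951], [-1.0, -0.001, 0.0]]
ft_force: [0.0, -0.9, 0.2]
gripper_width: 0.0007
```

Emit:
send_rows:
  steps: [0,0,-0.03,0,0,0,-1,0,0,-0.06,0,0,0,-1,0,0,-0.09,0,0,0,-1,0,0,-0.09,0,0,0,-1]

```text
time_s: 20.92
ee_pos: [0.4063, -0.2787, 0.0741]
ee_rot: [[0.0, -0.951, 0.308], [0.0, 0.308, 0.951], [-1.0, -0.0, 0.0]]
ft_force: [-1.3, 2.6, 4.3]
gripper_width: 0.0006
```

Emit:
send_rows:
  steps: [0,0,-0.03,0,0,0,-1,0,0,-0.06,0,0,0,-1,0,0,-0.09,0,0,0,-1,0,0,-0.09,0,0,0,-1,0,0,-0.09,0,0,0,-1]

```text
time_s: 21.55
ee_pos: [0.4064, -0.2787, 0.0655]
ee_rot: [[0.001, -0.951, 0.308], [-0.0, 0.308, 0.951], [-1.0, -0.001, 0.0]]
ft_force: [-1.1, 3.0, 8.2]
gripper_width: 0.0003
```

```bash
python3 - <<'E'
from h import *
from plant import manip
s=manip.get_state();print(s["time_s"],s["ee_pos"],s["ft_force"],s["gripper_width"])
for n in("top","scene"):
    c=manip.capture(n);cv2.imwrite(f"pics/{n}8.png",c["img"][:,:,::-1])
c=manip.capture("wrist");cv2.imwrite("pics/w8.png",c["img"][:,:,::-1])
P_,ok=cloud(c);K=ok&(abs(P_[...,0]-.4066)<.02)&(abs(P_[...,1]+.278)<.02)&(P_[...,2]<.1)&(P_[...,2]>.05);print(K.sum(),np.median(P_[K][:,2]) if K.sum() else 0)
for i in range(3):
    manip.capture("wrist");s=manip.get_state();print(s["ee_pos"][2],s["ft_force"])
a=cv2.imread("pics/top8.png");b=cv2.imread("pics/scene8.png")
cv2.imwrite("pics/8.png",cv2.resize(np.hstack([a,b]),(800,300),interpolation=cv2.INTER_AREA))
E
```

```text
21.55 [ 0.4063545  -0.27868674  0.06553846] [-1.11289046  2.99695855  8.18628981] 0.0003351814444515366
1493 0.06536145896777193
0.06556421039280595 [-0.90495454  0.91644187  7.68043734]
0.06558541355991657 [-1.60465977  1.27648968  8.32703522]
0.06554380165277647 [-1.74665813  1.77321509  8.92597151]
```

View pics/8.png

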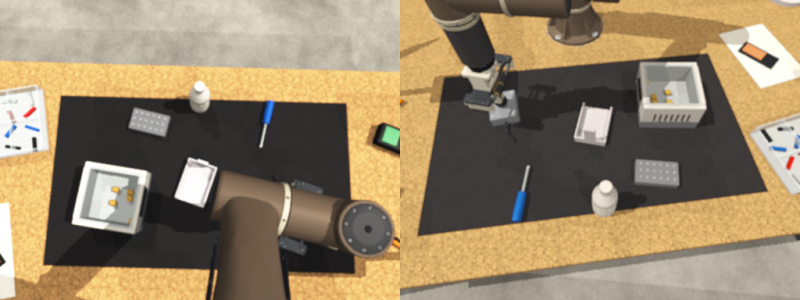

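View pics/w8.png

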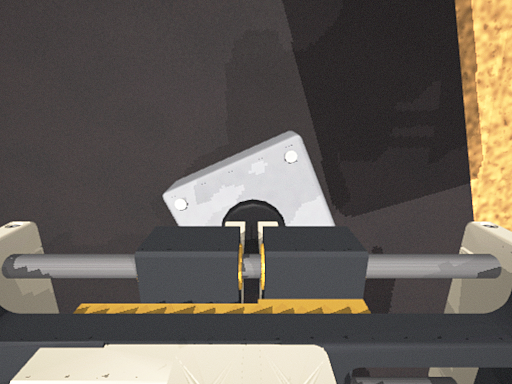

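Three signals put the plunger at about 11–11.5 mm: TCP height 65.5 mm, wrist depth of the cap about 65 mm, and a force of about 8.3 N. The pictures show the fingers on the cap's centre, five spacers in the basin, the tray standing, and the case, driver and bottle in place. Handing in.

```bash
python3 -c "
from plant import manip
print(manip.hand_in())"
```

```text
the job is handed in; nothing more can be done
None
```

I tipped all five spacers into the basin, set the empty tray flat near its original spot and let go. I then pressed the plunger to about half travel and handed in at about 21.9 s, still holding it there.

- **Spacers and tray:** after the pour, the top view showed five spacers in the basin and none in the tray. The wrist view after release showed the tray empty and flat on the bench.
- **Plunger:** fingertip height was 65.5 mm against 77 mm released, so about 11.5 mm pressed. The wrist camera put the cap at about 65 mm. The force of 7.7–8.9 N suggests slightly less, about 9.5–12 mm. All of these are within tolerance and far from the stop.
- **Forces and bystanders:** readings at the end of each move stayed under about 10 N. The bit case, screwdriver and bottle look unmoved in the final pictures.

No check failed.

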